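# Take the play out of a wheel bearing

### The arm

A 7-joint arm with a two-finger parallel gripper is mounted at the origin on the work surface. World frame = base frame: x ahead of the robot, y to its left, z up, the work surface at z = 0. Lengths are in m, angles in rad, forces in N, time in s.
With the tool pointing down it reaches from about 0.425 to 0.925 m from the base axis. Payload 6.8 kg.
Tool frame: the origin (TCP) lies midway between the tips of the shut fingers; the grasp point (between the pads) lies bot.grip_point_offset behind it (bot.grip_point_offset is the distance from the TCP to the grasp point, in m); z points along the fingers, y is the line along which they close (so a half turn about z gives the same grasp; the last joint's range is limited). The gripper opens to 85 mm and grips with 20 to 120 N. Pads are 22 mm wide; open, the fingers measure 114 mm over their backs; the gripper's body (76 mm by 85 mm) begins 54 mm behind the grasp point. The pads swing forward as they close: fully open they stand 13 mm farther back than shut.
Start: joints at [1.108, 0.477, 0.022, 1.555, -0.011, 1.109, -0.083], TCP at [0.235, -0.633, 0.231] pointing down, gripper open.
Joint ranges: [-2.96, 2.96], [-0.34, 2.1], [-1.41, 1.46], [0.24, 2.44], [-1.37, 4.51], [0.17, 1.92], [-2.96, 2.96]. Speed limits (rad/s): [2.39, 2.39, 3.14, 3.14, 3.14, 3.14, 3.14].

### API

Orientations are given as a unit quaternion [w, x, y, z].
In Python, from station import get_obs, cams, job, bot gives the robot as it stands.
- The arm moves only by the tool arm_command, never from a script. Its argument "rows" is a list that holds one entry, the list of rows, each a list of 5 numbers: the finger opening in mm, from 0 to 85.4, then the shift along the world's x, y, z in units of 60 mm (1.0 is 60 mm), then the turn about the world's z in units of 0.08 rad (1.0 is 0.08 rad). In form: [[[grip, x, y, z, turn], ...]]. A call has exactly 10 rows; each row shifts and turns the commanded pose from where the row before left it; what a row does not reach is not made up. A row lasts 1/8 s, in which the tool goes at most 62.5 mm and 10.7 degrees, less where a joint would pass 70% of its speed; a pose out of reach is approached as far as the arm can. A call with a number of a shift or a turn outside -1 to 1 is refused whole. A call with a gripper value outside its range is refused whole. The fingers move at their own pace and stop on an object; "newtons" is the grip in N (left out, the last holds). Time passes only in rows, so rows that do not move let the fingers close, or fill a call up. It gives the time, the measured TCP pose, the force, the opening and the grip force at its end, in the units of the state.
- get_obs(): the state, without advancing time (a new reading comes with each control period).
- cams.read_camera(name): name is "scene" or "top" or "wrist"; returns the picture (420x560x3 uint8, red, green, blue); there is no depth.
- cams.camera_params(name): a dict with "K" (3x3 intrinsics, pixels), "extrinsics" (4x4, takes a point from camera to world coordinates). Camera axes: x right, y down, z forward; pixel columns grow to the right and rows downward; lengths in m; the calibration is good to about 2 mm. A picture is of the moment at which its call begins: read the wrist's pose just before it. camera_params takes no time and is no camera call; for the wrist camera it gives the pose at the moment of the call.
- job.hand_in(): hands the job in; it is judged then, once.
The state is a dict: "t": time; "q": joint angles; "joint_vel": joint speeds; "joint_torque": joint torques, N m; "eef_pos": TCP position; "tool_rot": TCP orientation; "contact_force": force on the tool from outside, world axes, zero at the start; "torque": the same for the moment, N m; "gripper_width": opening from 0.0 (shut) to 1.0 (fully open); "grasp_force": force on a finger pad.
Only numpy, scipy, OpenCV 4.12 (cv2) and the standard library are available. Lean on these libraries where they do the work, as an engineer would, in place of code of your own. Each camera call takes 0.05 s, during which the arm holds its last target. There are 200 camera calls.

### The job

Check the bearing of the wheel on the bench stand: with light fingertip pushes on the top of its rim, never gripping it, rock the wheel along its axle fully over to the housing side and then fully back upright, pressing lightly against each stop to feel the play. Then gently swing the preload lever away from its start until it comes up snug, so that the play is gone but the bearing is not overtightened, and push the rim lightly once more towards the housing to make sure that the wheel no longer rocks. Leave the wheel upright, the lever snug and the other things on the bench where they are.

Things in the scene. Friction and masses are not known exactly. Their poses are not given: they have to be found in the camera images.
- stand: bearing stand, fixed to the bench: base plate 150 x 170 x 12 mm (x, y, z), centred 5 mm to the -y side of the origin. Origin on the bench under the wheel's centre. Its y axis runs along the wheel's axle: +y towards the grey bearing housing (24 mm radius round the axle, top 129 mm above the bench, 27 to 67 mm out on the +y side), -y towards the preload lever; z is up
- hub (a point): fixed point on the stand: centre of the wheel, 105 mm above the bench; the wheel rocks about the stand's x axis through it
- wheel: plain aluminium wheel, 140 mm diameter, 24 mm thick along the axle (stand y), origin at its centre. It spins freely about its axle, which does not matter here. It rocks on the axle: see lean. Pushing it with more than 25 N, or gripping it, harms the bearing; about 5 N is enough to feel a stop
- rim_top (a point): topmost point of the wheel's rim, in the middle of its 24 mm thickness, 70 mm above the hub (175 mm above the bench when upright); it moves with the rocking. Beside the rim the space is free from 135 mm above the bench upward
- lean (a joint): lean of the wheel, rad: 0 upright against a hard stop, growing as the top of the rim leans to the stand's +y (housing side). It takes under 1.5 N at the rim and the wheel stays where it is left. At the start it can lean to a stop at between 0.10 and 0.16 (6 to 11 mm at the rim); this play shrinks as the lever is swung and is gone when the lever is snug
- rocker: the wheel's axle with a steel tail plate (44 x 7 x 78 mm) hanging from it on the lever side, rocking with the wheel; the lever's cam presses on a shoe on this plate. How far the shoe is worn cannot be seen. Origin at the hub
- lever: preload lever with a round steel cam (28 mm diameter, 11 mm eccentric) under its hub; origin on its upright pivot, 50 mm above the bench. The cam's load on the tail must not exceed 120 N, which is some 12 to 15 N of push at the lever's knob
- swing (a joint): angle of the preload lever, rad, 0 to 1.5, growing counter-clockwise from above (knob towards the stand's +x). Starts at 0 to 0.2; snug somewhere between 0.7 and 1.4 (hidden wear). Swinging takes about 3 N at the knob, a little more while pushing a leaning wheel upright; once the play is gone, resistance rises by 1 N every 1 to 2 mm. Pushed to 6 to 8 N it stays snug by its own friction when let go
- pivot (a point): point on the lever's pivot axis, on the stand, 63 mm above the bench, 57.5 mm to the -y side of the wheel's centre
- knob_top (a point): top of the lever's upright black knob: 20 mm diameter, from 67 to 109 mm above the bench, 100 mm from the pivot; moves with the lever. The lever's flat arm, 16 mm wide, lies 59 to 67 mm above the bench. At lever angle 0 the knob lies from the pivot in direction -2.271 rad (from the stand's x axis, counter-clockwise positive)
- holder_a: bystander: dark steel tool holder, 64 mm diameter, 170 mm tall; origin under its foot
- holder_b: bystander: bright steel tool holder, 64 mm diameter, 170 mm tall; origin under its foot
- flange: bystander: aluminium ring lying flat, 90 mm diameter, 18 mm high; origin under its centre
- block: bystander: aluminium block 50 x 45 x 40 mm; origin under its centre
- collet: bystander: steel collet, 34 mm diameter, 38 mm tall; origin under its foot
- spacer: bystander: dark steel spacer ring, 44 mm diameter, 22 mm high; origin under its centre
- wrench: bystander: open-ended wrench lying on the bench; origin under it

How it is judged:
By the outcome, as a careful person would: the job done as asked, in the order asked, and still so for the second after the job is handed in, with the robot touching nothing.
It also fails if it takes over 67 s, if anything falls off the work surface, if the arm or the gripper's body presses on something with over 40 N, if the wrist force passes 120 N, or if a joint passes its speed limit or range.

## Working session

There is one attempt and no reset: what is moved stays moved. The work goes in short steps, Python scripts to look and compute and a tool call to move; the robot and the scene stay as the last step left them, time stands still between calls to the robot, and variables do not carry over. Pictures are saved under pics/ and viewed, at most 10 in all, crops included, and the job is handed in when it is done.

Besides the shell and the picture viewer there is one more tool, called after "Request:" by a JSON object that holds its "fn" and its "kwargs". arm_command: Moves the arm, as the interface text tells. Its arguments: {"type":"object","properties":{"rows":{"type":"array"},"newtons":{"type":"number"}},"required":["rows"]}

```bash
mkdir -p pics; python3 - <<'E'
from station import get_obs,cams,bot
import cv2
o=get_obs();print({k:o[k] for k in('t','eef_pos','tool_rot','contact_force','gripper_width')},bot.grip_point_offset)
for n in('scene','top'):
    p=cams.camera_params(n);print(n,p['K'].tolist(),p['extrinsics'].round(4).tolist())
    cv2.imwrite(f'pics/{n}0.png',cv2.resize(cams.read_camera(n)[:,:,::-1],(800,600),interpolation=cv2.INTER_CUBIC))
E
```

```text
{'t': 0.0, 'eef_pos': array([ 0.23428848, -0.63240368,  0.23034045]), 'tool_rot': array([-8.68194695e-04,  9.84301003e-01,  1.76495705e-01, -2.18650610e-04]), 'contact_force': array([ 0.15377998, -0.07434621,  0.05460118]), 'gripper_width': 1.0010149467842309} 0.0187
scene [[380.05388996377513, 0.0, 279.37741510808394], [0.0, 380.05388996377513, 199.2083620597509], [0.0, 0.0, 1.0]] [[0.6444, 0.5818, -0.4962, 1.107], [0.7647, -0.4943, 0.4135, -0.4771], [-0.0047, -0.6459, -0.7634, 1.0058], [0.0, 0.0, 0.0, 1.0]]
top [[394.30188494590095, 0.0, 288.2297677412189], [0.0, 394.30188494590095, 213.75121991057182], [0.0, 0.0, 1.0]] [[0.0066, -0.9933, 0.1154, 0.4332], [-1.0, -0.0058, 0.007, -0.0121], [-0.0063, -0.1154, -0.9933, 1.2473], [0.0, 0.0, 0.0, 1.0]]
```

View pics/scene0.png

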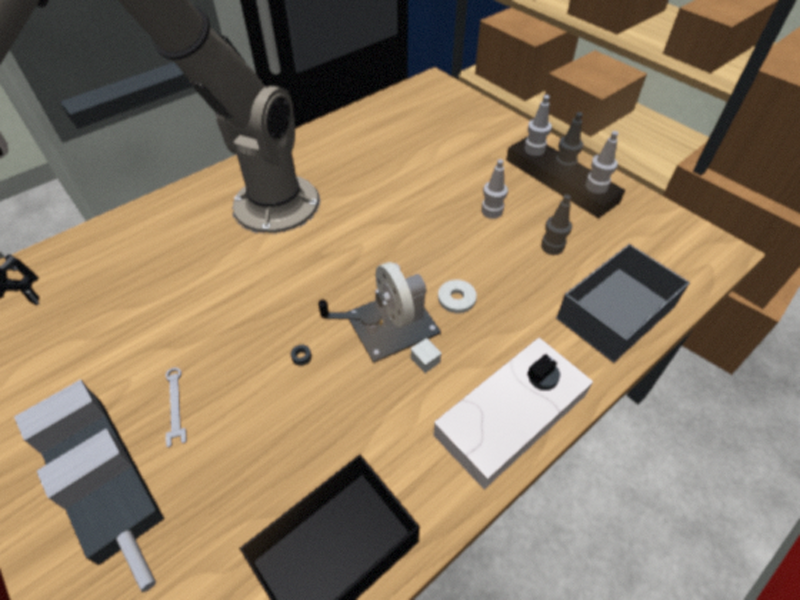

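View pics/top0.png

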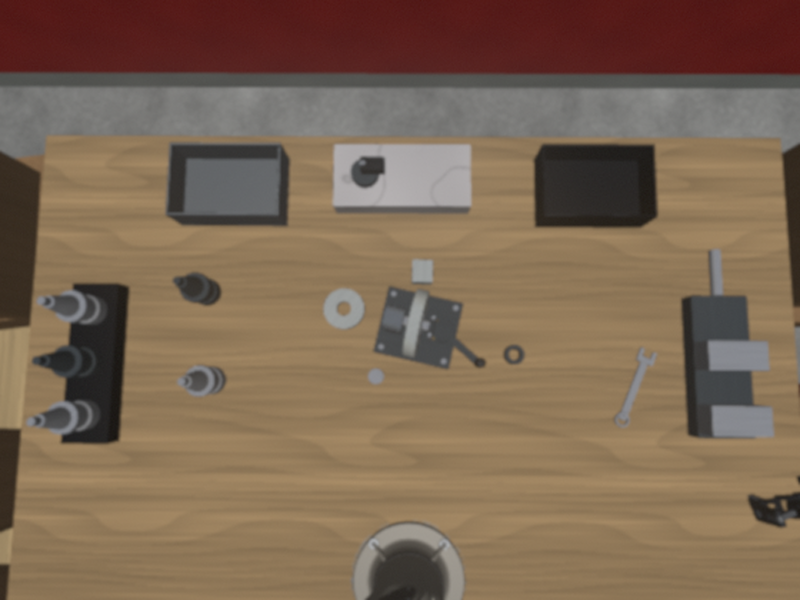

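The scene shows the stand with the wheel near the middle. In the top view its plate is at about (418,328), the knob at (480,362), and the flange, block, collet and spacer lie around it. I'll crop in for the numbers.

```bash
python3 - <<'E'
from station import cams
import cv2,numpy as np
im=cams.read_camera('top')[:,:,::-1]
a=cv2.resize(im[190:265,250:350],(800,600),interpolation=cv2.INTER_CUBIC)
cv2.imwrite('pics/topc.png',a)
E
```

```text
(no output)
```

View pics/topc.png

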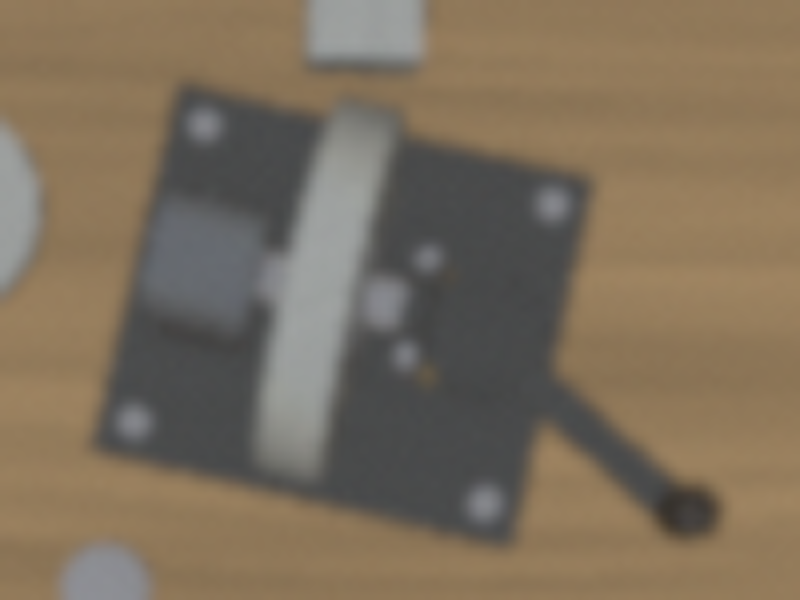

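Crop (8x, offset 250,190): the plate corners are at (180,85), (592,180), (515,545) and (97,448), the knob top is at (690,510), and the housing is on the left.

```bash
cat >h.py <<'E'
import numpy as np
from station import cams,get_obs
def pt(n,uv,z):
    p=cams.camera_params(n);E=p['extrinsics']
    d=E[:3,:3]@np.linalg.solve(p['K'],[*uv,1]);c=E[:3,3]
    return (c+d*(z-c[2])/d[2])[:2]
def tc(u,v,z): return pt('top',((u+.5)/8-.5+250,(v+.5)/8-.5+190),z)
E
python3 - <<'E'
from h import *
C=np.array([tc(*c,.012) for c in[(180,85),(592,180),(515,545),(97,448)]]) # (+x+y),( +x-y),(-x-y),(-x+y)
ctr=C.mean(0);ydir=(C[0]+C[3]-C[1]-C[2])/2;xdir=(C[0]+C[1]-C[2]-C[3])/2
print(C.round(4).tolist(),ctr,np.linalg.norm(xdir),np.linalg.norm(ydir))
b=np.array([tc(*c,.014) for c in[(204,123),(552,205),(485,503),(134,421)]]);print(b.mean(0))
a=(np.arctan2(ydir[1],ydir[0])-np.pi/2+np.arctan2(xdir[1],xdir[0]))/2
X=np.array([np.cos(a),np.sin(a)]);Y=np.array([-X[1],X[0]])
o=ctr+.005*Y;print('yaw',a,'origin',o)
print('wheel ends', [((p-o)@X,(p-o)@Y) for p in(tc(320,290,.175),)])
pv=o-.0575*Y;k=tc(690,510,.109);d=k-pv
print('pivot',pv,'knob',k,np.linalg.norm(d),'swing',np.arctan2(d[1],d[0])-a+2.271)
for s in(0,.7,1.05,1.4): print(s,(pv+.1*np.array([np.cos(a-2.271+s),np.sin(a-2.271+s)])).round(4))
ob=get_obs();from scipy.spatial.transform import Rotation as R
q=ob['tool_rot'];M=R.from_quat([*q[1:],q[0]]).as_matrix();print('toolY',M[:,1],np.arctan2(M[1,1],M[0,1]))
for n,u,v,z in(('flange',343,309,.018),('block',422,271,.04),('collet',376,377,.038),('spacer',514,354,.022)):
    p=pt('top',(u/1.4286,v/1.4286),z);print(n,p.round(3),((p-o)@X).round(3),((p-o)@Y).round(3))
E
```

```text
[[0.6197, 0.0481], [0.5828, -0.1148], [0.4395, -0.0843], [0.4762, 0.0789]] [ 0.52953779 -0.01805696] 0.1466157000217954 0.16715367192256822
[ 0.52979903 -0.01718244]
yaw -0.21621682735433242 origin [ 0.53061047 -0.01317338]
wheel ends [(np.float64(-0.006785726596615978), np.float64(0.0033676519418749536))]
pivot [ 0.51827465 -0.06933455] knob [ 0.45194311 -0.14145425] 0.09798532181738806 swing 0.17280450012713855
0 [ 0.4389 -0.1302]
0.7 [ 0.4968 -0.167 ]
1.05 [ 0.5316 -0.1684]
1.4 [ 0.5648 -0.1579]
toolY [ 0.34741322 -0.93771104 -0.00143794] -1.2159848598878464
flange [0.567 0.148] 0.001 0.165
block [ 0.649 -0.025] 0.118 0.013
collet [0.42  0.072] -0.127 0.059
spacer [ 0.471 -0.226] -0.013 -0.22
```

Checks hold: plate 147 x 167 mm, knob 98 mm from the pivot, swing about 0.17, yaw -0.216. Now I approach with shut fingers, turning tool y onto the axle.

Request:
{"fn": "arm_command", "kwargs": {"rows": [[[0, 0.43, 0.86, 0, -0.714], [0, 0.43, 0.86, 0, -0.714], [0, 0.43, 0.86, 0, -0.714], [0, 0.43, 0.86, 0, -0.714], [0, 0.43, 0.86, 0, -0.714], [0, 0.43, 0.86, 0, -0.714], [0, 0.43, 0.86, 0, -0.714], [0, 0.43, 0.86, 0, -0.714], [0, 0.43, 0.86, 0, -0.714], [0, 0.43, 0.86, 0, -0.714]]], "newtons": 20}}

```text
t: 1.4
eef_pos: [0.493, -0.1153, 0.2313]
tool_rot: [0.0, 0.994, -0.109, 0.0]
contact_force: [0.6, -1.1, 0.2]
gripper_width: 0.003
grasp_force: 0.0
```

Request:
{"fn": "arm_command", "kwargs": {"rows": [[[0, 0.15, 0.29, 0, 0], [0, 0.15, 0.29, 0, 0], [0, 0.15, 0.3, 0, 0], [0, 0, 0, -0.3, 0], [0, 0, 0, -0.3, 0], [0, 0, 0, -0.3, 0], [0, 0, 0, -0.28, 0], [0, 0, 0, 0, 0], [0, 0, 0, 0, 0], [0, 0, 0, 0, 0]]]}}

```text
t: 2.65
eef_pos: [0.5201, -0.0642, 0.1612]
tool_rot: [-0.0, 0.994, -0.108, 0.001]
contact_force: [0.2, -0.3, -0.1]
gripper_width: -0.003
grasp_force: 0.0
```

```bash
cat >>h.py <<'E'
a=-.2162;X=np.array([np.cos(a),np.sin(a)]);Y=np.array([-X[1],X[0]]);o=np.array([.5306,-.0132])
def st():
    b=get_obs();p=b['eef_pos'];f=b['contact_force']
    print('t',round(b['t'],2),'sx,sy mm',((p[:2]-o)@X*1e3).round(1),((p[:2]-o)@Y*1e3).round(1),'z',p[2].round(4),'fX,fY,fz',(f[:2]@X).round(2),(f[:2]@Y).round(2),f[2].round(2))
E
python3 - <<'E'
from h import *
import cv2
st()
s=cams.read_camera('wrist')[:,:,::-1];t=cams.read_camera('scene')[90+90:90+180,220:340][:,:,::-1]
cv2.imwrite('pics/w1.png',np.vstack([cv2.resize(s,(400,300)),cv2.resize(t,(400,300),interpolation=3)]))
E
```

```text
t 2.65 sx,sy mm 0.6 -52.1 z 0.1612 fX,fY,fz 0.31 -0.26 -0.08
```

View pics/w1.png

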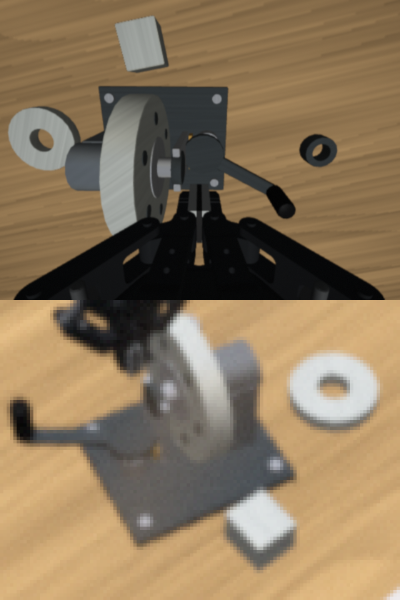

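The fingers hang on the lever side of the wheel, near its mid-plane (the wrist view puts the tips at about (200,225) and the wheel at (135,165)). Nothing is touching. I'll push slowly towards +Y.

Request:
{"fn": "arm_command", "kwargs": {"rows": [[[0, 0.009, 0.041, 0, 0], [0, 0.009, 0.041, 0, 0], [0, 0.009, 0.041, 0, 0], [0, 0.009, 0.041, 0, 0], [0, 0.009, 0.041, 0, 0], [0, 0.009, 0.041, 0, 0], [0, 0.009, 0.041, 0, 0], [0, 0.009, 0.041, 0, 0], [0, 0.009, 0.041, 0, 0], [0, 0.009, 0.041, 0, 0]]]}}

```text
t: 4.0
eef_pos: [0.5249, -0.0394, 0.1605]
tool_rot: [0.0, 0.994, -0.108, 0.0]
contact_force: [0.0, -0.1, -0.1]
gripper_width: 0.0
grasp_force: 0.0
```

```bash
python3 -c "
from h import *
st()"
```

```text
t 4.0 sx,sy mm 0.1 -26.8 z 0.1605 fX,fY,fz 0.02 -0.1 -0.15
```

Request:
{"fn": "arm_command", "kwargs": {"rows": [[[0, 0.0036, 0.0163, 0, 0], [0, 0.0036, 0.0163, 0, 0], [0, 0.0036, 0.0163, 0, 0], [0, 0.0036, 0.0163, 0, 0], [0, 0.0036, 0.0163, 0, 0], [0, 0.0036, 0.0163, 0, 0], [0, 0.0036, 0.0163, 0, 0], [0, 0.0036, 0.0163, 0, 0], [0, 0.0036, 0.0163, 0, 0], [0, 0.0036, 0.0163, 0, 0]]]}}

```text
t: 5.25
eef_pos: [0.527, -0.0302, 0.1606]
tool_rot: [0.0, 0.994, -0.108, -0.0]
contact_force: [-1.5, -2.9, 1.7]
gripper_width: 0.003
grasp_force: 1.8
```

```bash
python3 -c "
from h import *
st()"
```

```text
t 5.25 sx,sy mm 0.2 -17.3 z 0.1606 fX,fY,fz -0.79 -3.18 1.7
```

Request:
{"fn": "arm_command", "kwargs": {"rows": [[[0, 0.0018, 0.0081, 0, 0], [0, 0.0018, 0.0081, 0, 0], [0, 0.0018, 0.0081, 0, 0], [0, 0.0018, 0.0081, 0, 0], [0, 0, 0, 0, 0], [0, 0, 0, 0, 0], [0, 0, 0, 0, 0], [0, 0, 0, 0, 0], [0, 0, 0, 0, 0], [0, 0, 0, 0, 0]]]}}

```text
t: 6.5
eef_pos: [0.5271, -0.0298, 0.1606]
tool_rot: [0.001, 0.994, -0.109, -0.0]
contact_force: [-2.0, -6.6, 3.0]
gripper_width: 0.0
grasp_force: 3.8
```

```bash
python3 -c "
from h import *
st()"
```

```text
t 6.5 sx,sy mm 0.2 -16.9 z 0.1606 fX,fY,fz -0.54 -6.83 2.98
```

Firm stop: 2 mm of command gave only 0.4 mm of motion, at 6.8 N. Now I'll go over to the housing side and push back.

Request:
{"fn": "arm_command", "kwargs": {"rows": [[[0, -0.054, -0.244, 0, 0], [0, 0, 0, 0.4, 0], [0, 0, 0, 0.4, 0], [0, 0.1, 0.44, 0, 0], [0, 0.1, 0.44, 0, 0], [0, 0.1, 0.44, 0, 0], [0, 0, 0, -0.2, 0], [0, 0, 0, -0.3, 0], [0, 0, 0, -0.3, 0], [0, 0, 0, 0, 0]]]}}

```text
t: 7.75
eef_pos: [0.5406, 0.0356, 0.1582]
tool_rot: [0.001, 0.994, -0.109, -0.002]
contact_force: [0.3, -0.3, -0.4]
gripper_width: 0.002
grasp_force: 0.0
```

```bash
python3 -c "
from h import *
import cv2
st()
t=cams.read_camera('scene')[160:235,230:330][:,:,::-1]
cv2.imwrite('pics/s2.png',cv2.resize(t,(600,450),interpolation=3))"
```

```text
t 7.75 sx,sy mm -0.7 49.8 z 0.1582 fX,fY,fz 0.34 -0.21 -0.35
```

View pics/s2.png

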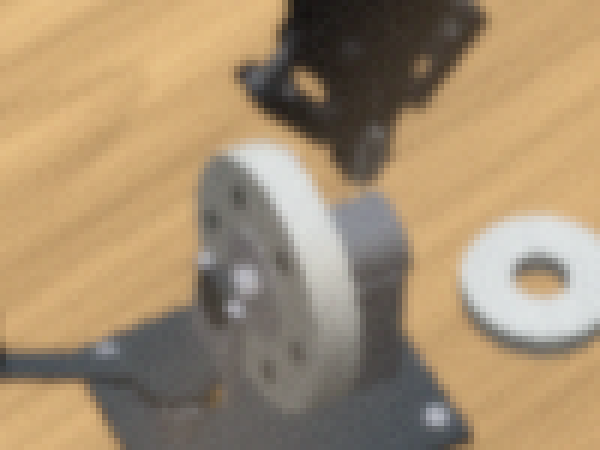

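The wheel stands leaned, and the fingertip (365,180) is free over the housing. Pushing towards -Y.

Request:
{"fn": "arm_command", "kwargs": {"rows": [[[0, -0.009, -0.041, 0, 0], [0, -0.009, -0.041, 0, 0], [0, -0.009, -0.041, 0, 0], [0, -0.009, -0.041, 0, 0], [0, -0.009, -0.041, 0, 0], [0, -0.009, -0.041, 0, 0], [0, -0.009, -0.041, 0, 0], [0, -0.0036, -0.0163, 0, 0], [0, -0.0036, -0.0163, 0, 0], [0, -0.0036, -0.0163, 0, 0]]]}}

```text
t: 9.05
eef_pos: [0.538, 0.0168, 0.1606]
tool_rot: [-0.0, 0.994, -0.108, 0.0]
contact_force: [-0.0, 0.9, 1.6]
gripper_width: 0.0
grasp_force: 0.5
```

```bash
python3 -c "
from h import *
st()"
```

```text
t 9.05 sx,sy mm 0.8 30.9 z 0.1606 fX,fY,fz -0.22 0.86 1.59
```

Request:
{"fn": "arm_command", "kwargs": {"rows": [[[0, -0.0036, -0.0163, 0, 0], [0, -0.0036, -0.0163, 0, 0], [0, -0.0036, -0.0163, 0, 0], [0, -0.0036, -0.0163, 0, 0], [0, -0.0036, -0.0163, 0, 0], [0, -0.0036, -0.0163, 0, 0], [0, -0.0018, -0.0081, 0, 0], [0, 0, 0, 0, 0], [0, 0, 0, 0, 0], [0, 0, 0, 0, 0]]]}}

```text
t: 10.3
eef_pos: [0.5368, 0.012, 0.1606]
tool_rot: [-0.001, 0.994, -0.107, 0.0]
contact_force: [1.5, 6.3, -0.6]
gripper_width: -0.003
grasp_force: 3.1
```

```bash
python3 -c "
from h import *
st()"
```

```text
t 10.3 sx,sy mm 0.6 26.0 z 0.1606 fX,fY,fz 0.16 6.46 -0.64
```

Upright stop felt at 6.5 N. Contacts at +26 and -17 mm fit the 14.5 mm half thickness of the shut fingers. Next, the lever.

Request:
{"fn": "arm_command", "kwargs": {"rows": [[[0, 0.036, 0.163, 0, 0], [0, 0, 0, 0.5, 0], [0, 0, 0, 0.5, 0], [0, -0.485, -0.644, 0, 0], [0, -0.485, -0.644, 0, 0], [0, -0.485, -0.644, 0, 0], [0, -0.485, -0.644, 0, 0], [0, 0, 0, 0, 0], [0, 0, 0, -0.5, 0], [0, 0, 0, -0.5, 0]]]}}

```text
t: 11.55
eef_pos: [0.423, -0.1342, 0.1601]
tool_rot: [0.0, 0.994, -0.108, 0.001]
contact_force: [-0.5, 0.2, 0.2]
gripper_width: 0.004
grasp_force: 0.0
```

```bash
python3 -c "
from h import *
import cv2
st();print(get_obs()['eef_pos'])
t=cams.read_camera('top')[190:265,250:350][:,:,::-1];w=cams.read_camera('wrist')[:,:,::-1]
cv2.imwrite('pics/s3.png',np.hstack([cv2.resize(t,(400,300),interpolation=3),cv2.resize(w,(400,300))]))"
```

```text
t 11.55 sx,sy mm -79.2 -141.3 z 0.1601 fX,fY,fz -0.55 0.13 0.18
[ 0.42295892 -0.13417548  0.16014184]
```

View pics/s3.png

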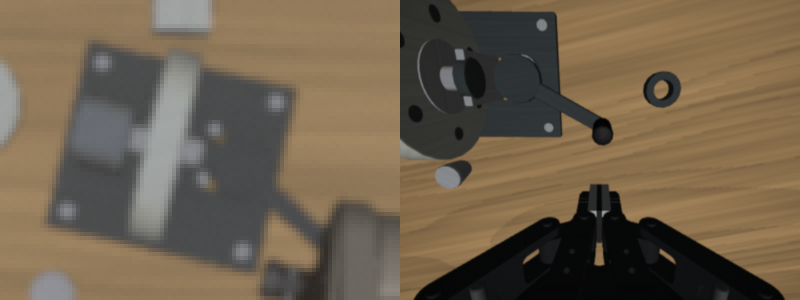

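The wrist view shows the knob (602,132) straight ahead of the tips (600,190). Going down and starting to close in.

Request:
{"fn": "arm_command", "kwargs": {"rows": [[[0, 0, 0, -0.43, 0], [0, 0, 0, -0.43, 0], [0, 0, 0, -0.43, 0], [0, 0, 0, 0, 0], [0, 0.033, -0.007, 0, 0], [0, 0.033, -0.007, 0, 0], [0, 0.033, -0.007, 0, 0], [0, 0.033, -0.007, 0, 0], [0, 0.033, -0.007, 0, 0], [0, 0.033, -0.007, 0, 0]]]}}

```text
t: 12.9
eef_pos: [0.4331, -0.1371, 0.0829]
tool_rot: [0.0, 0.994, -0.108, -0.001]
contact_force: [-3.7, 0.2, 3.0]
gripper_width: 0.0
grasp_force: 1.9
```

```bash
python3 -c "
from h import *
st()"
```

```text
t 12.9 sx,sy mm -68.6 -142.0 z 0.0829 fX,fY,fz -3.68 -0.64 3.03
```

Request:
{"fn": "arm_command", "kwargs": {"rows": [[[0, 0.066, -0.049, 0, 0], [0, 0.066, -0.049, 0, 0], [0, 0.068, -0.04, 0, 0], [0, 0.068, -0.04, 0, 0], [0, 0.07, -0.032, 0, 0], [0, 0.07, -0.032, 0, 0], [0, 0.072, -0.024, 0, 0], [0, 0.072, -0.024, 0, 0], [0, 0, 0, 0, 0], [0, 0, 0, 0, 0]]]}}

```text
t: 14.15
eef_pos: [0.4683, -0.154, 0.0834]
tool_rot: [-0.0, 0.994, -0.108, 0.001]
contact_force: [-0.3, 0.1, -0.2]
gripper_width: 0.002
grasp_force: 0.1
```

```bash
python3 -c "
from h import *
st()"
```

```text
t 14.15 sx,sy mm -30.6 -150.8 z 0.0834 fX,fY,fz -0.34 0.03 -0.22
```

```bash
python3 -c "
from h import *
import cv2
w=cams.read_camera('wrist')[:,:,::-1]
cv2.imwrite('pics/s4.png',w)"
```

```text
(no output)
```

View pics/s4.png

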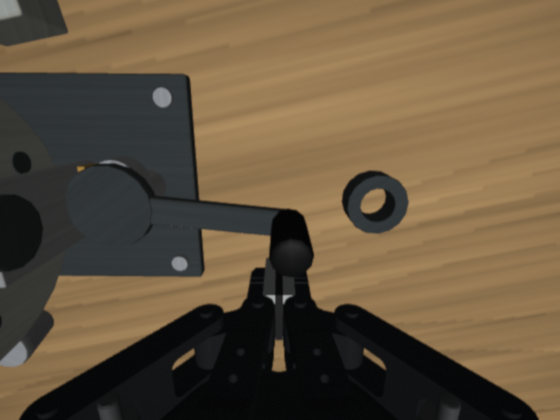

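The knob (290,250) is still square in front of the fingertips. Continuing slowly.

Request:
{"fn": "arm_command", "kwargs": {"rows": [[[0, 0.019, -0.0076, 0, 0], [0, 0.019, -0.0076, 0, 0], [0, 0.019, -0.0076, 0, 0], [0, 0.019, -0.0076, 0, 0], [0, 0.019, -0.0076, 0, 0], [0, 0.019, -0.0076, 0, 0], [0, 0.019, -0.0076, 0, 0], [0, 0.019, -0.0076, 0, 0], [0, 0.019, -0.0076, 0, 0], [0, 0.019, -0.0076, 0, 0]]]}}

```text
t: 15.45
eef_pos: [0.4785, -0.159, 0.083]
tool_rot: [-0.0, 0.994, -0.108, -0.0]
contact_force: [-1.8, 2.9, -0.3]
gripper_width: 0.005
grasp_force: 1.2
```

```bash
python3 -c "
from h import *
st()"
```

```text
t 15.45 sx,sy mm -19.6 -153.6 z 0.083 fX,fY,fz -2.35 2.42 -0.26
```

Request:
{"fn": "arm_command", "kwargs": {"rows": [[[0, 0.0175, -0.0066, 0, 0.137], [0, 0.0175, -0.0066, 0, 0.137], [0, 0.0175, -0.0066, 0, 0.137], [0, 0.0175, -0.0066, 0, 0.137], [0, 0.0175, -0.0066, 0, 0.137], [0, 0.0175, -0.0066, 0, 0.137], [0, 0.0175, -0.0066, 0, 0.137], [0, 0.0175, -0.0066, 0, 0.137], [0, 0.0175, -0.0066, 0, 0.137], [0, 0.0175, -0.0066, 0, 0.137]]]}}

```text
t: 16.7
eef_pos: [0.4888, -0.163, 0.083]
tool_rot: [-0.0, 0.999, -0.053, -0.0]
contact_force: [-4.3, 1.5, 0.5]
gripper_width: 0.0
grasp_force: 2.2
```

```bash
cat >>h.py <<'E'
def lv():
    b=get_obs();p=b['eef_pos'][:2];f=b['contact_force'][:2];q=b['tool_rot'];ph=2*np.arctan2(q[2],q[1])
    n=np.array([np.cos(ph),np.sin(ph)])
    r=p-(o-.0575*Y);rs=np.array([r@X,r@Y])*1e3;phs=ph-a
    # knob: 100 mm from pivot and 21 mm along n from centre
    ns=np.array([np.cos(phs),np.sin(phs)]);ts=np.array([-ns[1],ns[0]])
    A=(rs+21*ns)
    w=-np.sqrt(100**2-(A@ns)**2);K=(A@ns)*ns+w*ts;th=np.arctan2(K[1],K[0])
    print('tool yaw',phs.round(3),'swing',(th+2.271).round(3),'tangent',(th+np.pi/2).round(3),'slide',(A@ts-w).round(1),'push',(-(f@n)).round(2),'side',(f@np.array([-n[1],n[0]])).round(2))
E
python3 -c "
from h import *
st();lv()"
```

```text
t 16.7 sx,sy mm -8.7 -155.3 z 0.083 fX,fY,fz -4.51 0.53 0.53
tool yaw 0.11 swing 0.826 tangent 0.126 slide 3.7 push 4.42 side 1.02
```

Request:
{"fn": "arm_command", "kwargs": {"rows": [[[0, 0.0097, -0.003, 0, 0.075], [0, 0.0097, -0.003, 0, 0.075], [0, 0.0097, -0.003, 0, 0.075], [0, 0.0097, -0.003, 0, 0.075], [0, 0.0097, -0.003, 0, 0.075], [0, 0.0097, -0.003, 0, 0.075], [0, 0.0097, -0.003, 0, 0.075], [0, 0.0097, -0.003, 0, 0.075], [0, 0.0097, -0.003, 0, 0.075], [0, 0.0097, -0.003, 0, 0.075]]]}}

```text
t: 17.95
eef_pos: [0.4943, -0.1648, 0.083]
tool_rot: [-0.0, 1.0, -0.023, -0.001]
contact_force: [-5.9, 1.6, 2.2]
gripper_width: 0.002
grasp_force: 2.9
```

```bash
python3 -c "
from h import *
st();lv()"
```

```text
t 17.95 sx,sy mm -2.9 -155.8 z 0.083 fX,fY,fz -6.06 0.28 2.22
tool yaw 0.17 swing 0.885 tangent 0.185 slide 3.6 push 5.92 side 1.3
```

Request:
{"fn": "arm_command", "kwargs": {"rows": [[[0, 0.005, -0.0013, 0, 0.038], [0, 0.005, -0.0013, 0, 0.038], [0, 0.005, -0.0013, 0, 0.038], [0, 0.005, -0.0013, 0, 0.038], [0, 0.005, -0.0013, 0, 0.038], [0, 0.005, -0.0013, 0, 0.038], [0, 0.005, -0.0013, 0, 0.038], [0, 0.005, -0.0013, 0, 0.038], [0, 0.005, -0.0013, 0, 0.038], [0, 0.005, -0.0013, 0, 0.038]]]}}

```text
t: 19.2
eef_pos: [0.4964, -0.1655, 0.0829]
tool_rot: [-0.0, 1.0, -0.008, -0.001]
contact_force: [-8.2, 2.5, 4.2]
gripper_width: 0.002
grasp_force: 4.2
```

```bash
python3 -c "
from h import *
st();lv();import time;lv();lv()"
```

```text
t 19.2 sx,sy mm -0.7 -156.1 z 0.0829 fX,fY,fz -8.57 0.69 4.25
tool yaw 0.2 swing 0.907 tangent 0.207 slide 3.5 push 8.26 side 2.38
tool yaw 0.2 swing 0.907 tangent 0.207 slide 3.5 push 8.26 side 2.38
tool yaw 0.2 swing 0.907 tangent 0.207 slide 3.5 push 8.26 side 2.38
```

Snug: resistance rose 2.3 N over the last 2 mm, to about 8 N at swing 0.91. I'll back off and return to the rim for the check.

Request:
{"fn": "arm_command", "kwargs": {"rows": [[[0, -0.1, 0, 0, 0], [0, -0.3, 0, 0, 0], [0, 0, 0, 0.75, 0], [0, 0, 0, 0.75, 0], [0, 0, 0, 0.75, 0], [0, 0.267, 0.573, 0, -0.83], [0, 0.267, 0.573, 0, -0.83], [0, 0.267, 0.573, 0, -0.84], [0, 0, 0, 0, 0], [0, 0, 0, -0.2, 0]]]}}

```text
t: 20.45
eef_pos: [0.5234, -0.0631, 0.2068]
tool_rot: [0.0, 0.994, -0.108, 0.002]
contact_force: [-0.8, -1.0, 0.5]
gripper_width: -0.002
grasp_force: 0.0
```

```bash
python3 -c "
from h import *
import cv2
st();print(get_obs()['eef_pos'])
w=cams.read_camera('wrist')[:,:,::-1];t=cams.read_camera('scene')[160:235,230:330][:,:,::-1]
cv2.imwrite('pics/s5.png',np.hstack([cv2.resize(t,(400,300),interpolation=3),cv2.resize(w,(400,300))]))"
```

```text
t 20.45 sx,sy mm 3.7 -50.3 z 0.2068 fX,fY,fz -0.52 -1.17 0.47
[ 0.52339491 -0.06314532  0.20684848]
```

View pics/s5.png

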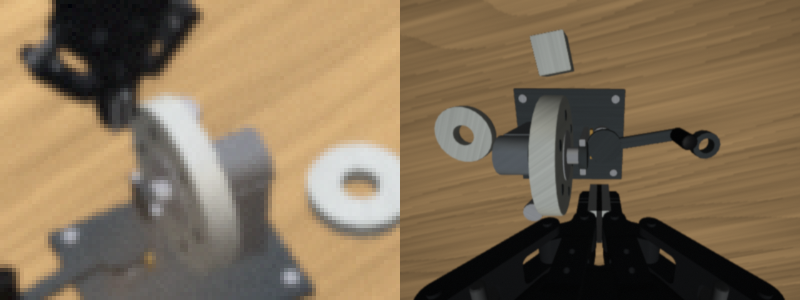

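The lever stays where it was left (knob at (685,138) in the wrist view) and the wheel is upright. Now the check push on the rim.

Request:
{"fn": "arm_command", "kwargs": {"rows": [[[0, 0, 0, -0.255, 0], [0, 0, 0, -0.255, 0], [0, 0, 0, -0.255, 0], [0, 0, 0, 0, 0], [0, 0.0107, 0.0488, 0, 0], [0, 0.0107, 0.0488, 0, 0], [0, 0.0107, 0.0488, 0, 0], [0, 0.0107, 0.0488, 0, 0], [0, 0.0107, 0.0488, 0, 0], [0, 0.0107, 0.0488, 0, 0]]]}}

```text
t: 21.8
eef_pos: [0.5258, -0.0447, 0.1602]
tool_rot: [0.0, 0.994, -0.108, 0.0]
contact_force: [-0.6, 0.1, -0.1]
gripper_width: 0.0
grasp_force: 0.0
```

Request:
{"fn": "arm_command", "kwargs": {"rows": [[[0, 0.0036, 0.0163, 0, 0], [0, 0.0036, 0.0163, 0, 0], [0, 0.0036, 0.0163, 0, 0], [0, 0.0036, 0.0163, 0, 0], [0, 0.0036, 0.0163, 0, 0], [0, 0.0036, 0.0163, 0, 0], [0, 0, 0, 0, 0], [0, 0, 0, 0, 0], [0, 0, 0, 0, 0], [0, 0, 0, 0, 0]]]}}

```text
t: 23.05
eef_pos: [0.5271, -0.0391, 0.1602]
tool_rot: [0.0, 0.994, -0.108, 0.0]
contact_force: [0.2, 0.3, 0.4]
gripper_width: -0.0
grasp_force: 0.0
```

```bash
python3 -c "
from h import *
st()"
```

```text
t 23.05 sx,sy mm 2.2 -26.0 z 0.1602 fX,fY,fz 0.13 0.36 0.41
```

Request:
{"fn": "arm_command", "kwargs": {"rows": [[[0, 0.0018, 0.0081, 0, 0], [0, 0.0018, 0.0081, 0, 0], [0, 0.0018, 0.0081, 0, 0], [0, 0.0018, 0.0081, 0, 0], [0, 0.0018, 0.0081, 0, 0], [0, 0.0018, 0.0081, 0, 0], [0, 0, 0, 0, 0], [0, 0, 0, 0, 0], [0, 0, 0, 0, 0], [0, 0, 0, 0, 0]]]}}

```text
t: 24.3
eef_pos: [0.5274, -0.0378, 0.1602]
tool_rot: [0.001, 0.994, -0.109, -0.0]
contact_force: [-1.5, -6.1, 1.7]
gripper_width: -0.004
grasp_force: 3.1
```

```bash
python3 -c "
from h import *
st()"
```

```text
t 24.3 sx,sy mm 2.1 -24.7 z 0.1602 fX,fY,fz -0.21 -6.24 1.67
```

It stops firmly at -24.7 mm with 6.2 N, against -16.9 mm with the play, so the wheel no longer rocks. Retreating.

Request:
{"fn": "arm_command", "kwargs": {"rows": [[[0, -0.036, -0.163, 0, 0], [0, -0.036, -0.163, 0, 0], [0, 0, 0, 0.5, 0], [0, 0, 0, 0.7, 0], [0, 0, 0, 0.7, 0], [0, 0, 0, 0.5, 0], [0, 0, 0, 0, 0], [0, 0, 0, 0, 0], [0, 0, 0, 0, 0], [0, 0, 0, 0, 0]]]}}

```text
t: 25.55
eef_pos: [0.523, -0.0557, 0.3033]
tool_rot: [-0.0, 0.994, -0.108, -0.001]
contact_force: [0.0, 0.3, 0.5]
gripper_width: -0.001
grasp_force: 0.0
```

```bash
python3 -c "
from h import *
import cv2
st()
w=cams.read_camera('wrist')[:,:,::-1];t=cams.read_camera('scene')[160:235,230:330][:,:,::-1]
cv2.imwrite('pics/s6.png',np.hstack([cv2.resize(t,(400,300),interpolation=3),cv2.resize(w,(400,300))]))"
```

```text
t 25.55 sx,sy mm 1.7 -43.1 z 0.3033 fX,fY,fz -0.05 0.34 0.52
```

View pics/s6.png

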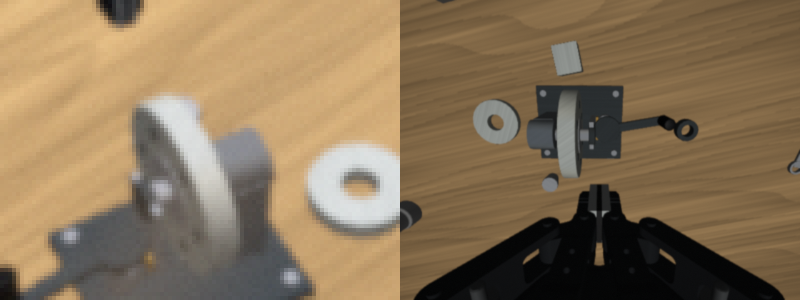

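The wheel is upright, the lever is snug (knob at (665,122)), the bystanders have not moved and the robot is clear. Handing in.

```bash
python3 -c "
from station import job
print(job.hand_in())"
```

```text
the job is handed in; nothing more can be done
None
```

The job is handed in at about 26 s: I felt both stops of the wheel at about 6.5 N, left the lever snug at about 0.91 rad (8.3 N push, just over the 6 to 8 N given), and the wheel no longer rocked under a 6 N push.

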